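Feed a tube carrier round the sample track and lock it in the reading bay

TASK

Load the samples into the reader: push the white tube carrier along its track, round the bend and fully home against the pad at the end of the reading bay, sliding it on the track without lifting it and without the fingers touching its open glass tubes. Then swing the gate arm shut across the lane behind the carrier, right into its keeper, and press the lock bolt all the way down through the arm. Leave the petri dish, the jar and the slide box where they stand.

Things in the scene. Friction and masses are not known exactly. Their poses are not given: they have to be found in the camera images.
- track: fixed sample track: 5 mm base plate, two steel rails (4 mm thick, tops 23 mm above the table) with a lane 66 mm wide between them. Origin: centre of the bend, on the table. Lane centre line in its frame: along +y at x = -95 mm from y = -225 to 0, a quarter circle of 95 mm radius about the origin towards +x, then along +x at y = 95 to the end pad's face at x = 142. Position and yaw vary
- lane_mouth (a point): point on the lane's centre line at the open mouth of the loading lane, 22 mm above the table
- bend_start (a point): point on the lane's centre line where the bend begins, 22 mm above the table; rail faces in the bend lie at 62 and 128 mm from the track's origin
- bend_end (a point): point on the lane's centre line where the bend ends and the straight bay lane begins, 22 mm above the table
- bay (a point): where carrier_mid lies when the carrier is about 3 mm from the end pad; track frame x = 84, y = 95 mm, 22 mm above the table. With the gate shut the carrier has about 6 mm of play lengthwise. Beside the bay, outside the outer rail, stands a grey reading head 57 mm high; the end stop is 39 mm high
- carrier_mid (a point): centre, half-way up, of the loose white plastic tube carrier (0.15 to 0.35 kg, friction about 0.4): 110 mm long (its own x axis), 56 mm wide, half-round ends, 33 mm high, top 38 mm above the table, 15 mm above the rails. Starts in the loading lane, 5 mm side play (4 mm in the bend). Pushed along its length from behind it follows the rails; pushed towards the outer rail it wedges
- tube_a: open glass tube held upright in the carrier, 16 mm wide, on the carrier's centre line 27 mm from its middle; origin at its foot, its rim 62 mm above the table. Not to be touched
- tube_b: like tube_a, in the middle of the carrier
- tube_c: like tube_a, 27 mm from the middle towards the other end
- gate (a joint): angle of the swing gate, rad: 0 = shut (arm across the lane along the track's -y, at its stop in the keeper), growing as it opens clockwise seen from above (1.57: arm along the track's -x, outside the outer rail), up to 2.6. It starts open, above 1.6, and stays where it is left; moving it takes about 1 N at the knob. It can only shut when the carrier is in the bay
- gate_hinge (a point): the gate's upright hinge axis, outside the outer rail, 30 mm above the table; track frame x = 20, y = 147 mm. The steel arm is 12 mm wide, 25 to 35 mm above the table, and 136 mm long from the hinge; its end is a 24 mm square eye with a 13 mm hole, 124 mm from the hinge
- gate_knob (a point): centre of the black upright knob on the gate arm, 13 mm in diameter, from 35 to 57 mm above the table, 64 mm from the hinge; push the arm or knob sideways, or pinch the knob
- bolt (a joint): lock bolt, m: 0 = up, 0.012 = fully down. It stays where it is left; pressing it takes about 2 to 4 N. It goes down only if the gate is shut to within about 0.025 rad, else it lands on the arm
- bolt_top (a point): middle of the top of the lock bolt's black button, 22 mm in diameter, 70 mm above the table when up, 58 mm when down; it stands upright in the dark steel keeper (46 mm high) on the inner side of the lane, track frame x = 20, y = 23 mm. The keeper takes the end of the gate arm under a plate that hides the eye
- dish: loose petri dish, 69 mm wide, 16 mm high, origin under its middle; bystander inside the corner of the track
- jar: loose lidded glass jar, 58 mm wide, 80 mm high, origin under its middle; bystander beyond the gate hinge and reading head
- slides: loose slide box, 35 x 83 x 60 mm, origin under its middle; bystander inside the corner of the track

How it is judged:
On the way, in this order (a step that is already met when the one before it is completed fails the run):
1. the carrier has come round the bend and stands home in the bay, the gate still open (x of carrier_mid in the frame of track above 0.074 m and y of carrier_mid in the frame of track between 0.083 and 0.107 m and value of joint gate above 0.3 rad), for 0.2 s.
2. the gate is shut behind the carrier, the bolt still up (value of joint gate below 0.06 rad and value of joint bolt below 0.006 m and x of carrier_mid in the frame of track above 0.077 m), for 0.1 s.
At the end, for the whole second after the job is handed in: the carrier stands flat in the bay within 10 mm of the end pad, between the rails; the gate is shut (under 0.06 rad) and the bolt is down (more than 9.5 of its 12 mm) through its eye (x of carrier_mid in the frame of track above 0.077 m and y of carrier_mid in the frame of track between 0.083 and 0.107 m and height (world z) of carrier_mid below 0.027 m and value of joint gate below 0.06 rad and value of joint bolt above 0.0095 m); the robot touches nothing.
It fails at once if the carrier is lifted off the track (more than 14 mm) or tipped (more than 0.25 rad) (height (world z) of carrier_mid above 0.036 m or angle between carrier_mid's own z axis and vertical above 0.25 rad).
It fails at once if the fingers touch one of the glass tubes (more than 1 N) (contact force between the fingers and tube_a above 1 N or contact force between the fingers and tube_b above 1 N or contact force between the fingers and tube_c above 1 N).
It fails at once if the dish, the jar or the slide box is moved by more than 15 mm (distance of any of dish, jar, slides from where it was at the start of the episode above 0.015 m).
It also fails if it takes over 58 s, if anything falls off the work surface, if the arm or the gripper's body presses on something with over 40 N, if the wrist force passes 120 N, or if a joint passes its speed limit or range.

ROBOT

A 6-joint arm with a two-finger parallel gripper is mounted at the origin on a cart in front of the work surface, level with it; the furniture and walls round the work are solid. World frame = base frame: x ahead of the robot, y to its left, z up, the work surface at z = 0. Lengths are in m, angles in rad, forces in N, time in s.
With the tool pointing down it reaches from about 0.25 to 0.775 m from the base axis. Payload 4 kg.
Tool frame: the origin (TCP) lies midway between the tips of the shut fingers; the grasp point (between the pads) lies 19 mm behind it; z points along the fingers, y is the line along which they close (so a half turn about z gives the same grasp; the last joint's range is limited). The gripper opens to 85 mm and grips with 20 to 120 N. Pads are 22 mm wide; open, the fingers measure 114 mm over their backs; the gripper's body (76 mm by 85 mm) begins 54 mm behind the grasp point. The pads swing forward as they close: fully open they stand 13 mm farther back than shut.
Start: joints at [-1.375, 0.087, 1.371, -0, 1.684, -0.103], TCP at [0.162, -0.526, 0.231] pointing down, gripper open.
Joint ranges: [-3.1, 3.1], [-0.76, 2.03], [0.27, 2.55], [-1.08, 4.22], [0.17, 2.65], [-2.57, 2.57]. Speed limits (rad/s): [2.79, 2.79, 3.14, 3.14, 3.14, 3.14].

INTERFACE

Orientations are given as a unit quaternion [w, x, y, z].
In Python, from station import observe, eyes, job gives the robot as it stands.
- The arm moves only by the tool apply_moves, never from a script. Its argument "increments" is a list of rows, each a list of 7 numbers: the shift along the world's x, y, z each as a share of 0.04 m, from -1 to 1, then the turn, a rotation vector about the world's x, y, z each as a share of 45 degrees, from -1 to 1, then the opening, from 0 (shut) to 1 (fully open). In form: [[tx, ty, tz, rx, ry, rz, jaw], ...]. A call has 1 to 10 rows; each row shifts and turns the commanded pose from where the row before left it; what a row does not reach is not made up. A row lasts 1/10 s, in which the tool goes at most 50 mm and 8.59 degrees, less where a joint would pass 70% of its speed; a pose out of reach is approached as far as the arm can. A call with a number of a shift or a turn outside -1 to 1 is refused whole. A call with a gripper value outside its range is refused whole. The fingers move at their own pace and stop on an object; "grip_force" is the grip in N (left out, the last holds). Time passes only in rows, so rows that do not move let the fingers close. It gives the time, the measured TCP pose, the force, the opening and the grip force at its end, in the units of the state.
- observe(): the state, without advancing time (a new reading comes with each control period).
- eyes.grab_frame(name): name is "side" or "top" or "wrist"; returns a dict with "img" (420x560x3 uint8, red, green, blue), "range_z" (420x560 float32, m along the optical axis (not along the pixel's ray), 0 where there is no reading), "fx", "fy", "cx", "cy" (pixels), "extrinsics" (4x4, takes a point from camera to world coordinates). Camera axes: x right, y up, looking along -z (the intrinsics and any distortion apply to the point x, -y, -z); pixel columns grow to the right and rows downward; lengths in m; the calibration is good to about 2 mm. The wrist camera is an equidistant fisheye: a pixel r from the principal point sees the ray r / f radians off the axis. A picture is of the moment at which its call begins.
- job.job_done(): hands the job in; it is judged then, once.
The state is a dict: "t": time; "joint_pos": joint angles; "joint_vel": joint speeds; "joint_efforts": joint torques, N m; "eef_pos": TCP position; "eef_rot": TCP orientation; "ft_force": force on the tool from outside, world axes, zero at the start; "moment": the same for the moment, N m; "finger_gap": opening from 0.0 (shut) to 1.0 (fully open); "grip_force": force on a finger pad.
Only numpy, scipy, OpenCV 4.12 (cv2) and the standard library are available. Lean on these libraries where they do the work, as an engineer would, in place of code of your own. Each camera call takes 0.05 s, during which the arm holds its last target. There are 200 camera calls.

## Working session

There is one attempt and no reset: what is moved stays moved. The work goes in short steps, Python scripts to look and compute and a tool call to move; the robot and the scene stay as the last step left them, time stands still between calls to the robot, and variables do not carry over. Pictures are saved under pics/ and viewed, at most 10 in all, crops included, and the job is handed in when it is done.

Besides the shell and the picture viewer there is one more tool, called after ">>>" by a JSON object that holds its "name" and its "arguments". apply_moves: Moves the arm, as the interface text tells. Shift numbers are shares of 0.04 m and turn numbers shares of 45 degrees, none past 1 either way. Its arguments: {"type":"object","properties":{"increments":{"type":"array"},"grip_force":{"type":"number"}},"required":["increments"]}

```bash
mkdir -p pics; ls; cat > h.py <<'E'
import numpy as np,cv2
from station import observe,eyes,job
def grab(n,save=None):
    f=eyes.grab_frame(n)
    np.savez(''+n+'.npz',**{k:np.asarray(v) for k,v in f.items()})
    if save: cv2.imwrite('pics/'+save,cv2.cvtColor(f['img'],cv2.COLOR_RGB2BGR))
    return f
def load(n): return np.load(''+n+'.npz')
def p3(f,u,v,z=None):
    """pixel -> world; by depth, or by plane height z"""
    d=np.array([(u-f['cx'])/f['fx'],-(v-f['cy'])/f['fy'],-1.]);E=np.array(f['extrinsics'])
    if z is None: return E[:3,:3]@(d*f['range_z'][int(round(v)),int(round(u))])+E[:3,3]
    r=E[:3,:3]@d;return E[:3,3]+r*(z-E[2,3])/r[2]
def proj(f,P):
    E=np.array(f['extrinsics']);c=E[:3,:3].T@(np.asarray(P)-E[:3,3])
    return f['cx']+f['fx']*c[0]/-c[2], f['cy']-f['fy']*c[1]/-c[2]
E
python3 - <<'E'
from h import *
for n in('top','side'):
    f=grab(n,n+'0.png');print(n,f['extrinsics'],f['fx'])
E
```

```text
pics
top [[ 0.0274915   0.9881184  -0.1512159   0.44508839]
 [-0.99958533  0.02847059  0.00431311  0.03047795]
 [ 0.00856707  0.15103462  0.98849135  0.90852691]
 [ 0.          0.          0.          1.        ]] 379.02012978763827
side [[-0.93956821  0.20273824 -0.2758782   0.32377453]
 [-0.34197788 -0.59391454  0.72822843  0.72124124]
 [-0.01620833  0.77856453  0.62735522  0.67698423]
 [ 0.          0.          0.          1.        ]] 450.0203721052351
```

View pics/top0.png

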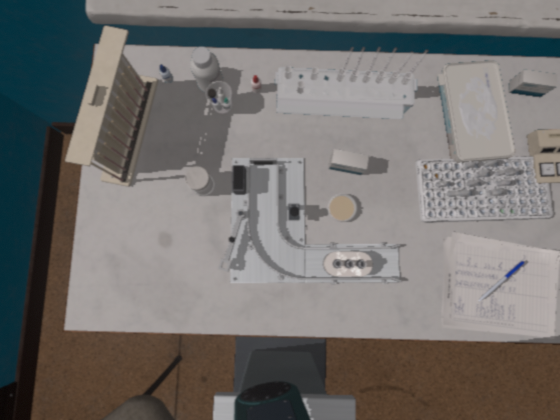

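View pics/side0.png

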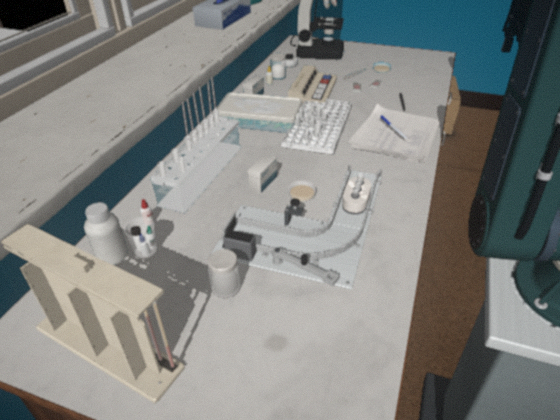

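The top view shows the carrier at (348,263), the bend's outer corner near (250,245), the bay's end pad at (263,162), the gate arm from its hinge at (240,212) to (225,265), the bolt at (294,212), the dish at (343,208), the slide box at (350,160) and the jar at (200,180). The side view agrees with this. I'll enlarge the track next.

```bash
python3 - <<'E'
from h import *
f=load('top');im=f['img'][145:295,215:415]
cv2.imwrite('pics/c1.png',cv2.cvtColor(cv2.resize(im,None,fx=4,fy=4,interpolation=cv2.INTER_CUBIC),cv2.COLOR_RGB2BGR))
E
```

```text
(no output)
```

View pics/c1.png

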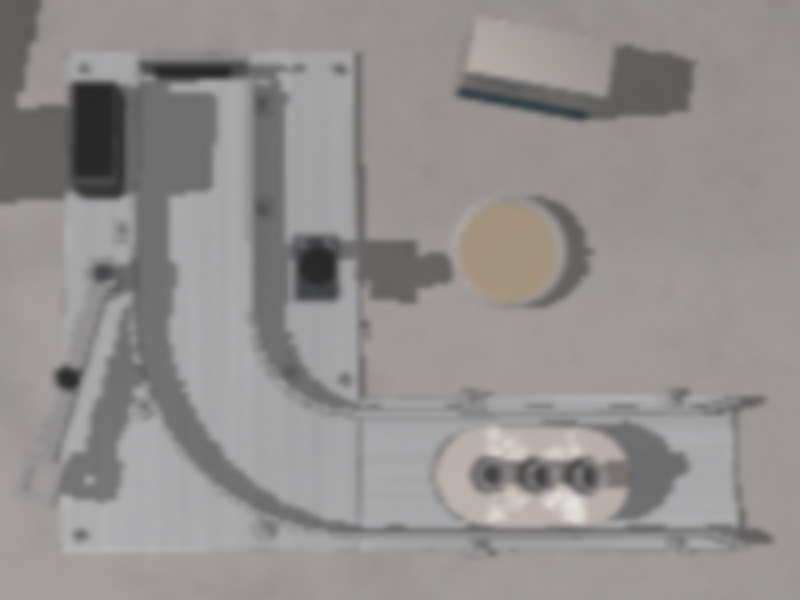

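The crop shows the bolt top at (317,265), the hinge at (102,270), the knob at (67,377) and the carrier from (434,475) to (632,478). The lane's inner rail edges run along rows of about 411 and 527. I'll fit the track pose from these.

```bash
python3 - <<'E'
from h import *
f=load('top')
def c(u,v,z):return p3(f,(u+.5)/4-.5+215,(v+.5)/4-.5+145,z)
for n,u,v,z in [('bolt',317,265,.07),('hinge',102,270,.038),('knob',67,377,.057),('carL',434,475,.038),('carR',632,478,.038),('carTop',530,424,.038),('carBot',530,527,.038),('railU1',380,412,.023),('railU2',730,412,.023),('railLo1',380,529,.023),('railLo2',730,529,.023),('padface',195,78,.039),('tubeA',490,475,.062),('tubeB',537,475,.062),('tubeC',583,475,.062),('bayRailL',140,100,.023),('bayRailR',247,100,.023),('dish',510,252,.016),('slideTR',615,45,.06),('slideBL',458,95,.06),('pl',64,548,.005),('pl2',358,52,.005),('pl3',68,52,.005),('eye',40,485,.035)]:
    print(n,c(u,v,z).round(4))
# depth cloud of bolt / rails
uu,vv=np.meshgrid(range(215,415),range(145,295))
P=np.array([p3(f,u,v) for u,v in zip(uu.ravel(),vv.ravel())])
for n,m in [('bolt',(P[:,2]>.06)&(P[:,2]<.08)&(abs(P[:,1]+.0)<.12)),('carrier',(P[:,2]>.032)&(P[:,2]<.046))]:
    print(n,m.sum(),P[m].mean(0))
np.save('P.npy',P)
print({k:np.round(v,3) for k,v in observe().items()})
E
```

```text
bolt [ 0.5623 -0.0091  0.07  ]
hinge [0.5603 0.1138 0.038 ]
knob [0.4968 0.129  0.057 ]
carL [ 0.4483 -0.0797  0.038 ]
carR [ 0.4497 -0.1923  0.038 ]
carTop [ 0.4786 -0.1343  0.038 ]
carBot [ 0.4207 -0.1343  0.038 ]
railU1 [ 0.4837 -0.0498  0.023 ]
railU2 [ 0.4894 -0.2538  0.023 ]
railLo1 [ 0.4168 -0.0508  0.023 ]
railLo2 [ 0.4223 -0.2524  0.023 ]
padface [0.6759 0.0637 0.039 ]
tubeA [ 0.4491 -0.1076  0.062 ]
tubeB [ 0.4498 -0.1336  0.062 ]
tubeC [ 0.4505 -0.1591  0.062 ]
bayRailL [0.6657 0.0968 0.023 ]
bayRailR [0.6676 0.0327 0.023 ]
dish [ 0.581  -0.1265  0.016 ]
slideTR [ 0.6973 -0.1794  0.06  ]
slideBL [ 0.6648 -0.0886  0.06  ]
pl [0.4003 0.1321 0.005 ]
pl2 [ 0.7044 -0.0346  0.005 ]
pl3 [0.6991 0.1435 0.005 ]
eye [0.4365 0.144  0.035 ]
bolt 157 [ 0.61285216 -0.0507624   0.06514821]
carrier 1527 [ 0.48689127 -0.05576575  0.03805505]
{'t': np.float64(0.1), 'joint_pos': array([-1.375,  0.088,  1.372, -0.   ,  1.684, -0.103]), 'joint_vel': array([ 0.   , -0.001, -0.003,  0.   ,  0.   ,  0.001]), 'joint_efforts': array([ 3.0000e-03, -3.5301e+01, -3.1422e+01, -0.0000e+00,  8.0000e-03,
       -0.0000e+00]), 'eef_pos': array([ 0.162, -0.525,  0.23 ]), 'eef_rot': array([-0.001,  0.989,  0.149, -0.   ]), 'ft_force': array([-0.434, -0.183, -0.036]), 'moment': array([ 0.045, -0.078,  0.014]), 'grip_force': np.float64(0.0), 'finger_gap': np.float64(1.0)}
```

>>> {"name": "apply_moves", "arguments": {"increments": [[0.7,0.75,-0.25,0,0,0.165,0],[0.7,0.75,-0.25,0,0,0.165,0],[0.7,0.75,-0.25,0,0,0.165,0],[0.7,0.75,-0.25,0,0,0.165,0],[0.7,0.75,-0.25,0,0,0.165,0],[0.7,0.75,-0.25,0,0,0.165,0],[0.7,0.75,-0.25,0,0,0.165,0],[0.7,0.75,-0.25,0,0,0.165,0],[0.7,0.75,-0.25,0,0,0.165,0],[0.7,0.75,-0.25,0,0,0.165,0]]}}

```text
t: 1.1
eef_pos: [0.4426, -0.224, 0.1305]
eef_rot: [-0.0, 0.697, 0.717, -0.0]
ft_force: [-0.5, -1.2, -0.3]
finger_gap: 0.0
grip_force: 0.0
```

>>> {"name": "apply_moves", "arguments": {"increments": [[0.2625,0,-0.5,0,0,0,0],[0,0,-0.8,0,0,0,0],[0,0,-0.8,0,0,0,0],[0,0,-0.6,0,0,0,0],[0,0,-0.2,0,0,0,0],[0,0,0,0,0,0,0]]}}

```text
t: 1.7
eef_pos: [0.4513, -0.2249, 0.0138]
eef_rot: [-0.002, 0.699, 0.715, -0.0]
ft_force: [0.3, 0.8, 0.6]
finger_gap: 0.002
grip_force: 0.0
```

```bash
cat > plan.py <<'E'
import sys
from h import *
yaw=.022;O=np.array([.544,-.033]);R=np.array([[np.cos(yaw),-np.sin(yaw)],[np.sin(yaw),np.cos(yaw)]])
Rb=.0965
def B(s): # s=0 at bend start
    if s<0:return np.array([-Rb,s])
    a=s/Rb
    if a<np.pi/2:return Rb*np.array([-np.cos(a),np.sin(a)])
    return np.array([s-Rb*np.pi/2,Rb])
from scipy.optimize import brentq
def tcp(s,off):
    b=B(s);F=B(brentq(lambda t:np.linalg.norm(B(s+t)-b)-.054,.05,.07));h=(F-b)/.054
    p=O+R@(b-off*h); return np.r_[p,np.arctan2(h[1],h[0])+yaw]
E
python3 - <<'E'
from plan import *
f=grab('wrist','w1.png')
print(observe()['eef_pos'],observe()['ft_force'])
for s in np.arange(-.17,.23,.02):print(round(s,3),tcp(s,.039).round(4))
E
```

```text
[ 0.45236232 -0.22567158  0.01539481] [-0.24484424  0.03736922  0.68208237]
-0.17 [ 0.4442 -0.3651  1.5264]
-0.15 [ 0.4434 -0.3306  1.5198]
-0.13 [ 0.4426 -0.2962  1.5118]
-0.11 [ 0.4419 -0.2617  1.5018]
-0.09 [ 0.4411 -0.2273  1.489 ]
-0.07 [ 0.4404 -0.1929  1.472 ]
-0.05 [ 0.4396 -0.1584  1.4484]
-0.03 [ 0.4388 -0.1241  1.4128]
-0.01 [ 0.4379 -0.0899  1.3538]
0.01 [ 0.438  -0.0556  1.2574]
0.03 [ 0.4443 -0.0218  1.1538]
0.05 [0.4574 0.01   1.0502]
0.07 [ 0.4768  0.0384 -2.1951]
0.09 [ 0.5017  0.0621 -2.2987]
0.11 [ 0.5309  0.0804 -2.4014]
0.13 [ 0.5634  0.0924 -2.5028]
0.15 [ 0.5975  0.0974 -2.6058]
0.17 [ 0.6319  0.0982 -2.6952]
0.19 [ 0.6664  0.0989 -2.7594]
0.21 [ 0.7008  0.0997 -2.8072]
```

View pics/w1.png

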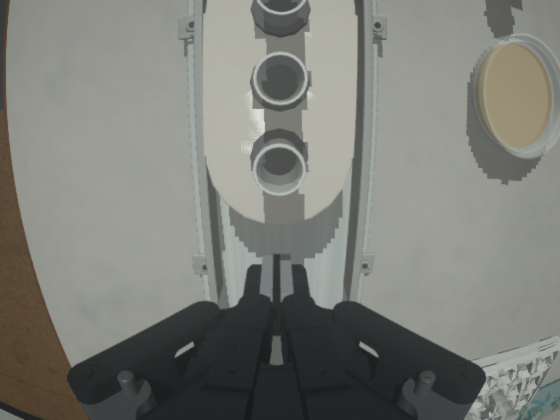

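The wrist view shows the shut fingers at (275,265), centred between the rails (about 200 and 370). The carrier's rounded rear end at (280,225) is straight ahead with a clear gap. My plan has a bug: it leaves out `s+` when computing F. I'll fix that and generate the push rows.

```bash
sed -i 's/F=B(brentq/F=B(s+brentq/' plan.py; cat >> plan.py <<'E'
def rows(s0,s1,step,off=.039,n=None,cur=None,z=.014):
    o=observe();q=o['eef_rot'];c=np.r_[o['eef_pos'][:2],2*np.arctan2(q[2],q[1])] if cur is None else np.array(cur,float)
    c[2]=(c[2]+np.pi)%(2*np.pi)-np.pi
    print('cur',c.round(4),o['eef_pos'][2].round(4),o['ft_force'].round(1)); out=[]
    for s in np.arange(s0+step,s1+1e-9,step):
        d=tcp(s,off)-c; r=np.round(np.r_[d[:2]/.04,d[2]/(np.pi/4)],2); c+=np.r_[r[:2]*.04,r[2]*np.pi/4]
        out.append([float(r[0]),float(r[1]),0,0,0,float(r[2]),0])
    for i in range(0,len(out),10):print(out[i:i+10])
    print('end',c.round(4))
E
python3 - <<'E'
from plan import *
for s in np.arange(-.17,.23,.02):print(round(s,3),tcp(s,.039).round(4))
rows(-.155,.22,.0075,cur=[.4524,-.2250,1.593])
E
```

```text
-0.17 [ 0.4521 -0.2441  1.5928]
-0.15 [ 0.4517 -0.2241  1.5928]
-0.13 [ 0.4512 -0.2041  1.5928]
-0.11 [ 0.4508 -0.1841  1.5928]
-0.09 [ 0.4504 -0.1641  1.5928]
-0.07 [ 0.4499 -0.1441  1.5928]
-0.05 [ 0.4494 -0.1241  1.5913]
-0.03 [ 0.4469 -0.1041  1.537 ]
-0.01 [ 0.4413 -0.0836  1.4041]
0.01 [ 0.4339 -0.0616  1.2056]
0.03 [ 0.4304 -0.0383  0.9983]
0.05 [ 0.4317 -0.0148  0.7911]
0.07 [0.4379 0.0079 0.5838]
0.09 [0.4486 0.0289 0.3766]
0.11 [0.4634 0.0466 0.1861]
0.13 [0.4816 0.058  0.0665]
0.15 [0.5013 0.0626 0.0222]
0.17 [0.5213 0.063  0.022 ]
0.19 [0.5413 0.0635 0.022 ]
0.21 [0.5613 0.0639 0.022 ]
cur [ 0.4524 -0.225   1.593 ] 0.0154 [-0.2  0.   0.7]
[[-0.02, 0.09, 0, 0, 0, -0.0, 0], [-0.0, 0.18, 0, 0, 0, -0.0, 0], [-0.01, 0.19, 0, 0, 0, -0.0, 0], [-0.0, 0.19, 0, 0, 0, -0.0, 0], [-0.01, 0.19, 0, 0, 0, -0.0, 0], [0.0, 0.18, 0, 0, 0, -0.0, 0], [-0.0, 0.19, 0, 0, 0, -0.0, 0], [-0.01, 0.19, 0, 0, 0, -0.0, 0], [-0.0, 0.19, 0, 0, 0, -0.0, 0], [-0.01, 0.18, 0, 0, 0, -0.0, 0]]
[[-0.0, 0.19, 0, 0, 0, -0.0, 0], [-0.0, 0.19, 0, 0, 0, -0.0, 0], [-0.01, 0.19, 0, 0, 0, -0.0, 0], [-0.0, 0.18, 0, 0,
[... 515 characters left out ...]
, 0.21, 0, 0, 0, -0.09, 0]]
[[0.08, 0.21, 0, 0, 0, -0.1, 0], [0.11, 0.19, 0, 0, 0, -0.1, 0], [0.11, 0.19, 0, 0, 0, -0.1, 0], [0.14, 0.17, 0, 0, 0, -0.1, 0], [0.14, 0.16, 0, 0, 0, -0.09, 0], [0.16, 0.14, 0, 0, 0, -0.07, 0], [0.17, 0.11, 0, 0, 0, -0.06, 0], [0.18, 0.09, 0, 0, 0, -0.04, 0], [0.18, 0.06, 0, 0, 0, -0.04, 0], [0.19, 0.04, 0, 0, 0, -0.01, 0]]
[[0.19, 0.01, 0, 0, 0, -0.01, 0], [0.18, 0.01, 0, 0, 0, -0.0, 0], [0.19, -0.0, 0, 0, 0, -0.0, 0], [0.19, 0.0, 0, 0, 0, -0.0, 0], [0.18, 0.01, 0, 0, 0, -0.0, 0], [0.19, 0.0, 0, 0, 0, -0.0, 0], [0.19, 0.01, 0, 0, 0, -0.0, 0], [0.19, -0.0, 0, 0, 0, -0.0, 0], [0.18, 0.0, 0, 0, 0, -0.0, 0], [0.19, 0.01, 0, 0, 0, -0.0, 0]]
end [0.5712 0.0642 0.0222]
```

In the bend the fingers would run close to the outer rail. I'll raise the tips just above the rails (z of about 0.0265) and push on the carrier's exposed upper part.

>>> {"name": "apply_moves", "arguments": {"increments": [[-0.02,0.09,0.3,0,0,0,0],[0,0.18,0,0,0,0,0],[-0.01,0.19,0,0,0,0,0],[0,0.19,0,0,0,0,0],[-0.01,0.19,0,0,0,0,0],[0,0.18,0,0,0,0,0],[0,0.19,0,0,0,0,0],[-0.01,0.19,0,0,0,0,0],[0,0.19,0,0,0,0,0],[-0.01,0.18,0,0,0,0,0]]}}

```text
t: 2.75
eef_pos: [0.45, -0.1542, 0.0273]
eef_rot: [-0.0, 0.699, 0.716, 0.0]
ft_force: [-0.5, -0.9, 1.0]
finger_gap: 0.002
grip_force: 0.5
```

>>> {"name": "apply_moves", "arguments": {"increments": [[0,0.19,0,0,0,0,0],[0,0.19,0,0,0,0,0],[-0.01,0.19,0,0,0,0,0],[0,0.18,0,0,0,0,0],[-0.02,0.19,0,0,0,-0.02,0],[-0.03,0.19,0,0,0,-0.02,0],[-0.03,0.19,0,0,0,-0.05,0]]}}

```text
t: 3.45
eef_pos: [0.4462, -0.1014, 0.0273]
eef_rot: [-0.0, 0.724, 0.69, -0.0]
ft_force: [-1.0, 0.0, 0.1]
finger_gap: -0.002
grip_force: 0.4
```

```bash
python3 - <<'E'
from h import *
grab('wrist','w2.png')
E
```

```text
(no output)
```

View pics/w2.png

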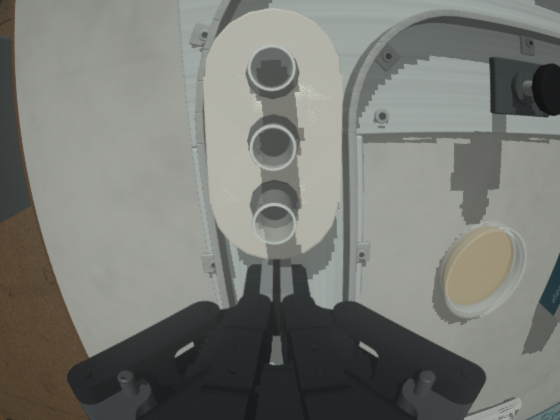

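The wrist view shows the fingers touching the middle of the carrier's rear end at (275,262), with the carrier straight in the lane and its front at the start of the bend. I'll carry on round the bend.

>>> {"name": "apply_moves", "arguments": {"increments": [[-0.05,0.19,0,0,0,-0.05,0],[-0.06,0.19,0,0,0,-0.07,0],[-0.06,0.2,0,0,0,-0.09,0],[-0.08,0.2,0,0,0,-0.09,0],[-0.06,0.22,0,0,0,-0.1,0],[-0.05,0.21,0,0,0,-0.1,0],[-0.03,0.22,0,0,0,-0.1,0],[-0.01,0.22,0,0,0,-0.1,0]]}}

```text
t: 4.3
eef_pos: [0.43, -0.0357, 0.0272]
eef_rot: [-0.0, 0.884, 0.467, -0.0]
ft_force: [-0.4, -1.9, 0.2]
finger_gap: -0.005
grip_force: 0.5
```

>>> {"name": "apply_moves", "arguments": {"increments": [[0,0.22,0,0,0,-0.1,0],[0.02,0.22,0,0,0,-0.1,0],[0.04,0.22,0,0,0,-0.1,0]]}}

```text
t: 4.6
eef_pos: [0.4323, -0.0092, 0.0272]
eef_rot: [-0.0, 0.933, 0.36, -0.001]
ft_force: [-1.1, -1.4, -0.1]
finger_gap: -0.004
grip_force: 0.7
```

```bash
python3 - <<'E'
from h import *
grab('wrist','w3.png')
E
```

```text
(no output)
```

View pics/w3.png

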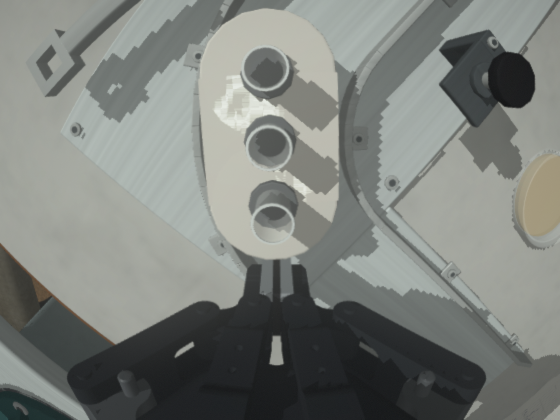

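The carrier is aligned with the tool half-way round the bend, and the fingers are centred on its rear at (275,262). I'll continue.

>>> {"name": "apply_moves", "arguments": {"increments": [[0.06,0.21,0,0,0,-0.1,0],[0.07,0.21,0,0,0,-0.09,0],[0.08,0.21,0,0,0,-0.1,0],[0.11,0.19,0,0,0,-0.1,0],[0.11,0.19,0,0,0,-0.1,0],[0.14,0.17,0,0,0,-0.1,0],[0.14,0.16,0,0,0,-0.09,0],[0.16,0.14,0,0,0,-0.07,0]]}}

```text
t: 5.45
eef_pos: [0.4671, 0.0499, 0.027]
eef_rot: [-0.0, 0.997, 0.075, -0.001]
ft_force: [-0.5, -0.7, 0.0]
finger_gap: 0.003
grip_force: 0.5
```

>>> {"name": "apply_moves", "arguments": {"increments": [[0.17,0.11,0,0,0,-0.06,0],[0.18,0.09,0,0,0,-0.04,0],[0.18,0.06,0,0,0,-0.04,0],[0.19,0.04,0,0,0,-0.01,0],[0.19,0.01,0,0,0,-0.01,0],[0.18,0.01,0,0,0,0,0],[0.19,0,0,0,0,0,0],[0.19,0,0,0,0,0,0]]}}

```text
t: 6.25
eef_pos: [0.5269, 0.0622, 0.0272]
eef_rot: [0.0, 1.0, 0.012, -0.0]
ft_force: [-0.6, -0.3, -0.2]
finger_gap: 0.002
grip_force: 0.3
```

```bash
python3 - <<'E'
from h import *
o=observe();print(o['eef_pos'],o['ft_force'])
grab('wrist','w4.png')
E
```

```text
[0.52692941 0.06223842 0.02721043] [-0.57060432 -0.31061267 -0.24408298]
```

View pics/w4.png

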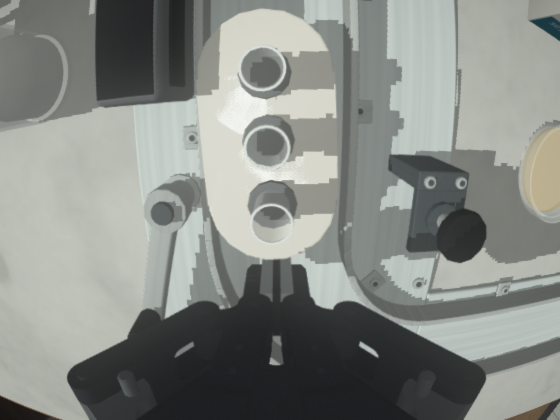

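The carrier is out of the bend and straight in the bay lane. The hinge at (162,210) and the keeper with its bolt at (440,220) are level with its rear. I'll push on gently to the pad.

>>> {"name": "apply_moves", "arguments": {"increments": [[0.15,0,0,0,0,0,0],[0.15,0,0,0,0,0,0],[0.15,0,0,0,0,0,0],[0.15,0.01,0,0,0,0,0],[0.1,0,0,0,0,0,0],[0.1,0,0,0,0,0,0],[0.05,0,0,0,0,0,0]]}}

```text
t: 7.0
eef_pos: [0.5608, 0.0627, 0.0274]
eef_rot: [0.0, 1.0, 0.012, 0.0]
ft_force: [-1.0, -0.0, 0.8]
finger_gap: -0.001
grip_force: 0.5
```

>>> {"name": "apply_moves", "arguments": {"increments": [[0.03,0,0,0,0,0,0],[0.03,0,0,0,0,0,0],[0.03,0,0,0,0,0,0],[0,0,0,0,0,0,0]]}}

```text
t: 7.4
eef_pos: [0.5626, 0.0628, 0.0271]
eef_rot: [0.0, 1.0, 0.012, -0.002]
ft_force: [-4.7, -0.6, 2.5]
finger_gap: -0.004
grip_force: 2.5
```

The carrier is home: contact came at the predicted x with a steady 4.7 N. Next I'll back off and plan the gate sweep, with shut fingers pushing the knob at z of about 0.041, above the carrier top and the arm.

>>> {"name": "apply_moves", "arguments": {"increments": [[-0.3,0,0,0,0,0,0],[-0.3,0,0,0,0,0,0],[-0.2,0,0.5,0,0,0,0],[0,0,0.8,0,0,0,0],[0,0,0.8,0,0,0,0],[0,0,0,0,0,0,0]]}}

```text
t: 8.0
eef_pos: [0.5354, 0.0629, 0.1174]
eef_rot: [0.0, 1.0, 0.012, 0.006]
ft_force: [0.5, -0.3, -0.2]
finger_gap: -0.0
grip_force: 0.0
```

```bash
cat > gate.py <<'E'
from plan import *
H=O+R@[.02,.147]
def gp(g,d=.0175):
    k=.064*np.array([-np.sin(g),-np.cos(g)]);h=np.array([np.cos(g),-np.sin(g)])
    return np.r_[H+R@(k-d*h),yaw-g+np.pi]
def grows(gs,c):
    out=[];c=np.array(c,float)
    for g in gs:
        d=gp(g)-c;r=np.round(np.r_[d[:2]/.04,d[2]/(np.pi/4)],2);c+=np.r_[r[:2]*.04,r[2]*np.pi/4]
        out.append([float(r[0]),float(r[1]),0,0,0,float(r[2]),0])
    for i in range(0,len(out),10):print(out[i:i+10])
    print('end',c.round(4))
E
python3 - <<'E'
from gate import *
o=observe();q=o['eef_rot'];print(o['eef_pos'],2*np.arctan2(q[2],q[1]),o['ft_force'],o['joint_pos'])
f=grab('top','t2.png')
c=lambda u,v,z:p3(f,u,v,z).round(4)
print('H',H,'jar',c(200,180,.08),'start',gp(2.15))
P=np.array([p3(f,u,v) for v in range(140,270) for u in range(215,300)])
X=(P[:,:2]-O)@R
m=(P[:,2]>.031)&(P[:,2]<.045)&(abs(X[:,1]-.095)<.035)&(X[:,0]>.01)&(X[:,0]<.14)
print('carrier',m.sum(),X[m].min(0),X[m].max(0),X[m].mean(0))
E
```

```text
[0.53542749 0.0628591  0.1174187 ] 0.024000325919195403 [ 0.45994897 -0.28116734 -0.21672639] [ 1.17243910e-02  1.04961151e-01  1.57990661e+00 -7.02675942e-05
  1.44441877e+00  1.55852882e+00]
H [0.56076142 0.11440439] jar [0.6244 0.2022 0.08  ] start [0.5156965  0.16310145 1.01359265]Traceback (most recent call last):
  File "<stdin>", line 9, in <module>
    return umr_minimum(a, axis, None, out, keepdims, initial, where)
ValueError: zero-size array to reduction operation minimum which has no identity
```

>>> {"name": "apply_moves", "arguments": {"increments": [[-0.05,0.25,0,0,0,0.126,0],[-0.05,0.25,0,0,0,0.126,0],[-0.05,0.25,0,0,0,0.126,0],[-0.05,0.25,0,0,0,0.126,0],[-0.05,0.25,0,0,0,0.126,0],[-0.05,0.25,0,0,0,0.126,0],[-0.05,0.25,0,0,0,0.126,0],[-0.05,0.25,0,0,0,0.126,0],[-0.05,0.25,0,0,0,0.126,0],[-0.05,0.25,0,0,0,0.126,0]]}}

```text
t: 9.05
eef_pos: [0.5109, 0.163, 0.1097]
eef_rot: [-0.0, 0.873, 0.487, -0.001]
ft_force: [-0.5, -0.6, 0.1]
finger_gap: 0.0
grip_force: 0.0
```

```bash
python3 - <<'E'
from gate import *
o=observe();q=o['eef_rot'];c=np.r_[o['eef_pos'][:2],2*np.arctan2(q[2],q[1])];print(o['eef_pos'],c)
grab('wrist','w5.png')
grows(np.linspace(2.15,0,26),c)
E
```

```text
[0.51092295 0.16298949 0.10965131] [0.51092295 0.16298949 1.01762355]
[[0.12, 0.0, 0, 0, 0, -0.01, 0], [-0.1, -0.1, 0, 0, 0, 0.11, 0], [-0.09, -0.11, 0, 0, 0, 0.11, 0], [-0.08, -0.11, 0, 0, 0, 0.11, 0], [-0.08, -0.13, 0, 0, 0, 0.11, 0], [-0.06, -0.13, 0, 0, 0, 0.11, 0], [-0.04, -0.13, 0, 0, 0, 0.11, 0], [-0.04, -0.14, 0, 0, 0, 0.11, 0], [-0.03, -0.14, 0, 0, 0, 0.11, 0], [-0.01, -0.14, 0, 0, 0, 0.11, 0]]
[[-0.0, -0.14, 0, 0, 0, 0.11, 0], [0.01, -0.15, 0, 0, 0, 0.11, 0], [0.02, -0.14, 0, 0, 0, 0.11, 0], [0.04, -0.14, 0, 0, 0, 0.11, 0], [0.05, -0.13, 0, 0, 0, 0.11, 0], [0.05, -0.13, 0, 0, 0, 0.11, 0], [0.07, -0.12, 0, 0, 0, 0.11, 0], [0.08, -0.12, 0, 0, 0, 0.11, 0], [0.09, -0.11, 0, 0, 0, 0.11, 0], [0.1, -0.11, 0, 0, 0, 0.11, 0]]
[[0.11, -0.09, 0, 0, 0, 0.1, 0], [0.11, -0.08, 0, 0, 0, 0.11, 0], [0.13, -0.08, 0, 0, 0, 0.11, 0], [0.12, -0.06, 0, 0, 0, 0.11, 0], [0.14, -0.05, 0, 0, 0, 0.11, 0], [0.13, -0.04, 0, 0, 0, 0.11, 0]]
end [0.5445 0.0502 3.1618]
```

View pics/w5.png

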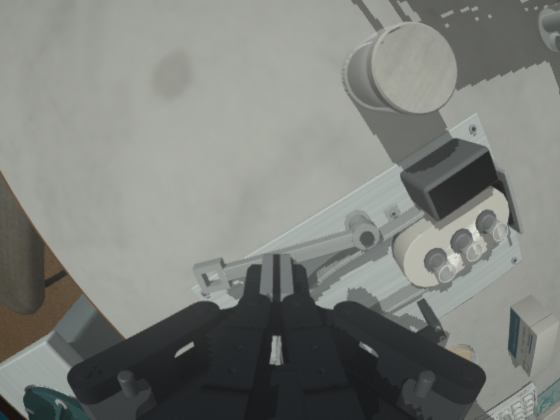

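The wrist view shows the carrier home in the bay (455,240), the hinge at (365,230) and the arm running to its eye at (210,275). The fingers are on the arm's open side. I'll descend and sweep.

>>> {"name": "apply_moves", "arguments": {"increments": [[0.12,0,-0.5,0,0,-0.01,0],[0,0,-0.6,0,0,0,0],[0,0,-0.4,0,0,0,0],[0,0,-0.22,0,0,0,0],[0,0,0,0,0,0,0]]}}

```text
t: 9.6
eef_pos: [0.5152, 0.1622, 0.0403]
eef_rot: [-0.001, 0.876, 0.481, -0.002]
ft_force: [-0.2, -0.2, -0.1]
finger_gap: -0.002
grip_force: 0.0
```

>>> {"name": "apply_moves", "arguments": {"increments": [[-0.1,-0.1,0,0,0,0.11,0],[-0.09,-0.11,0,0,0,0.11,0],[-0.08,-0.11,0,0,0,0.11,0],[-0.08,-0.13,0,0,0,0.11,0],[-0.06,-0.13,0,0,0,0.11,0],[-0.04,-0.13,0,0,0,0.11,0],[-0.04,-0.14,0,0,0,0.11,0],[-0.03,-0.14,0,0,0,0.11,0],[-0.01,-0.14,0,0,0,0.11,0]]}}

```text
t: 10.5
eef_pos: [0.4961, 0.1178, 0.0437]
eef_rot: [0.0, 0.627, 0.779, 0.001]
ft_force: [-1.0, 1.3, -0.2]
finger_gap: -0.0
grip_force: 0.6
```

>>> {"name": "apply_moves", "arguments": {"increments": [[0,-0.14,0,0,0,0.11,0],[0.01,-0.15,0,0,0,0.11,0],[0.02,-0.14,0,0,0,0.11,0],[0.04,-0.14,0,0,0,0.11,0],[0.05,-0.13,0,0,0,0.11,0]]}}

```text
t: 11.0
eef_pos: [0.5011, 0.0897, 0.0438]
eef_rot: [0.001, 0.446, 0.895, 0.001]
ft_force: [0.3, 1.3, -0.1]
finger_gap: 0.001
grip_force: 0.6
```

```bash
python3 - <<'E'
from gate import *
f=grab('side');im=f['img'][180:300,190:390]
cv2.imwrite('pics/s2.png',cv2.cvtColor(cv2.resize(im,None,fx=4,fy=4,interpolation=cv2.INTER_CUBIC),cv2.COLOR_RGB2BGR))
print(observe()['eef_pos'])
E
```

```text
[0.5014663  0.08888017 0.04374737]
```

View pics/s2.png

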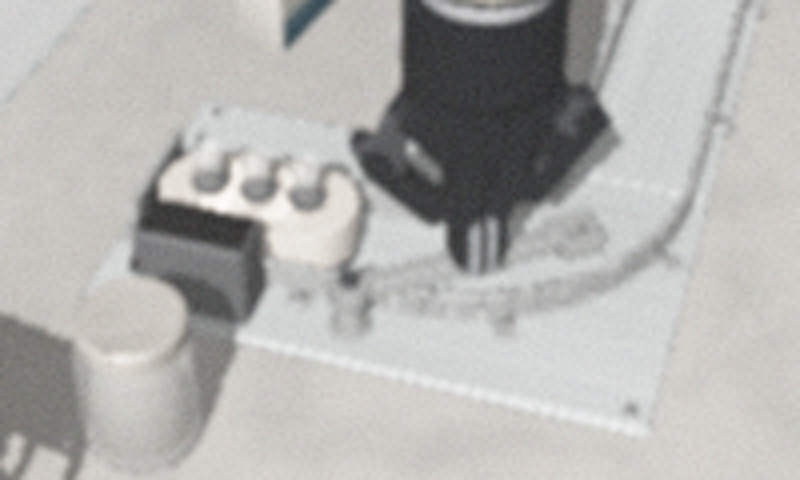

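The gate is following: the arm now runs from its hinge at (350,295) to its eye at (580,235), with the fingers behind the knob and the carrier in the bay. I'll finish the sweep.

>>> {"name": "apply_moves", "arguments": {"increments": [[0.05,-0.13,0,0,0,0.11,0],[0.07,-0.12,0,0,0,0.11,0],[0.08,-0.12,0,0,0,0.11,0],[0.09,-0.11,0,0,0,0.11,0],[0.1,-0.11,0,0,0,0.11,0],[0.11,-0.09,0,0,0,0.1,0],[0.11,-0.08,0,0,0,0.11,0],[0.13,-0.08,0,0,0,0.11,0]]}}

```text
t: 11.85
eef_pos: [0.5303, 0.0563, 0.0433]
eef_rot: [0.0, 0.121, 0.993, 0.0]
ft_force: [-1.0, 0.7, -0.5]
finger_gap: -0.003
grip_force: 0.6
```

>>> {"name": "apply_moves", "arguments": {"increments": [[0.12,-0.06,0,0,0,0.11,0],[0.1,-0.05,0,0,0,0.11,0],[0.1,-0.04,0,0,0,0.11,0],[0.03,0,0,0,0,0,0],[0,0,0,0,0,0,0]]}}

```text
t: 12.35
eef_pos: [0.5442, 0.0499, 0.0431]
eef_rot: [0.0, -0.007, 1.0, -0.0]
ft_force: [-0.7, 0.2, 1.0]
finger_gap: 0.003
grip_force: 0.4
```

Not at the stop yet, so I'll creep forward until the force rises.

>>> {"name": "apply_moves", "arguments": {"increments": [[0.04,0,0,0,0,0,0],[0.04,0,0,0,0,0,0],[0,0,0,0,0,0,0]]}}

```text
t: 12.65
eef_pos: [0.5445, 0.0499, 0.0428]
eef_rot: [-0.003, -0.007, 1.0, -0.0]
ft_force: [-9.4, 0.1, 7.0]
finger_gap: 0.003
grip_force: 4.7
```

>>> {"name": "apply_moves", "arguments": {"increments": [[0.04,0,0,0,0,0,0],[0.03,0,0,0,0,0,0],[0,0,0,0,0,0,0]]}}

```text
t: 12.95
eef_pos: [0.5447, 0.0499, 0.0427]
eef_rot: [-0.006, -0.007, 1.0, -0.0]
ft_force: [-16.2, -0.9, 11.7]
finger_gap: 0.001
grip_force: 8.2
```

The gate is hard against its stop: 16 N with no further motion. I'll back off, lift and go over the bolt.

>>> {"name": "apply_moves", "arguments": {"increments": [[-0.3,0,0,0,0,0,0],[-0.3,0,0,0,0,0,0],[0,0,0.7,0,0,0,0],[0,0,0.9,0,0,0,0],[0.3,-0.5,0,0,0,0,0],[0.3,-0.5,0,0,0,0,0],[0.3,-0.5,0,0,0,0,0],[0,0,0,0,0,0,0]]}}

```text
t: 13.75
eef_pos: [0.5631, -0.0122, 0.1067]
eef_rot: [0.001, -0.006, 1.0, -0.001]
ft_force: [-0.4, 0.7, -1.1]
finger_gap: 0.002
grip_force: 0.0
```

```bash
python3 - <<'E'
from h import *
print(observe()['eef_pos'])
f=grab('side');im=f['img'][180:300,190:390]
cv2.imwrite('pics/s3.png',cv2.cvtColor(cv2.resize(im,None,fx=4,fy=4,interpolation=cv2.INTER_CUBIC),cv2.COLOR_RGB2BGR))
E
```

```text
[ 0.56308715 -0.01219442  0.10672011]
```

View pics/s3.png

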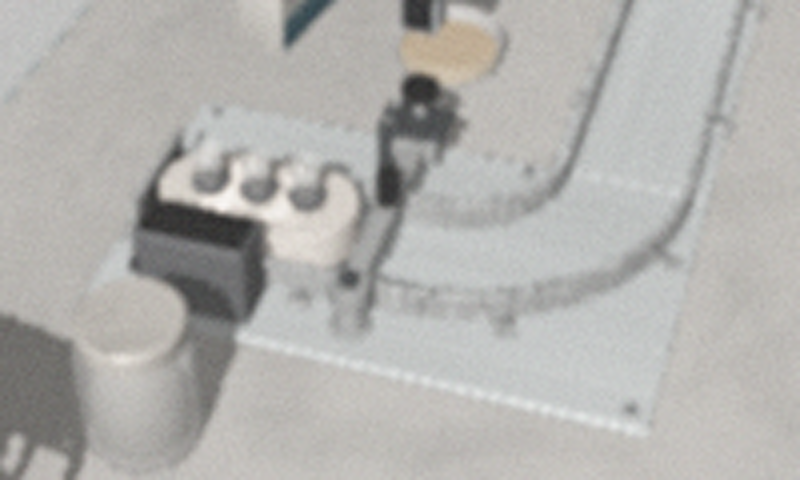

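The arm (355,300)→(400,165) is shut into the keeper, behind the carrier. The bolt button is at (420,90), under the fingers at (418,15). I'll press it.

>>> {"name": "apply_moves", "arguments": {"increments": [[0,0.07,-0.4,0,0,0,0],[0,0,-0.4,0,0,0,0],[0,0,-0.1,0,0,0,0],[0,0,-0.1,0,0,0,0],[0,0,-0.1,0,0,0,0],[0,0,-0.05,0,0,0,0]]}}

```text
t: 14.4
eef_pos: [0.5622, -0.0069, 0.061]
eef_rot: [0.001, -0.008, 1.0, 0.0]
ft_force: [-1.1, 0.5, 0.6]
finger_gap: -0.003
grip_force: 0.6
```

>>> {"name": "apply_moves", "arguments": {"increments": [[0,0,-0.05,0,0,0,0],[0,0,-0.05,0,0,0,0],[0,0,0,0,0,0,0]]}}

```text
t: 14.7
eef_pos: [0.5626, -0.0072, 0.0581]
eef_rot: [0.001, -0.008, 1.0, 0.0]
ft_force: [-2.3, 0.7, 5.6]
finger_gap: -0.002
grip_force: 2.8
```

>>> {"name": "apply_moves", "arguments": {"increments": [[0,0,-0.05,0,0,0,0],[0,0,-0.03,0,0,0,0],[0,0,0,0,0,0,0]]}}

```text
t: 15.0
eef_pos: [0.5629, -0.0072, 0.0579]
eef_rot: [0.001, -0.008, 1.0, -0.0]
ft_force: [-8.1, 1.7, 17.3]
finger_gap: 0.0
grip_force: 8.8
```

The bolt has bottomed at 58 mm, with the force rising to 17 N. I'll retract straight up and move clear.

>>> {"name": "apply_moves", "arguments": {"increments": [[0,0,0.3,0,0,0,0],[0,0,0.7,0,0,0,0],[0,0,1,0,0,0,0],[-0.5,-0.8,0.5,0,0,0,0],[-0.5,-0.8,0.5,0,0,0,0],[-0.5,-0.8,0.2,0,0,0,0],[-0.5,-0.8,0,0,0,0,0],[-0.5,-0.8,0,0,0,0,0],[0,0,0,0,0,0,0]]}}

```text
t: 15.9
eef_pos: [0.4602, -0.1708, 0.1817]
eef_rot: [-0.0, -0.005, 1.0, -0.001]
ft_force: [-0.1, 0.8, 0.5]
finger_gap: -0.004
grip_force: 0.0
```

```bash
python3 - <<'E'
from plan import *
f=grab('side');o=observe();print(o['eef_pos'],o['ft_force'])
P=np.array([p3(f,u,v) for v in range(180,300) for u in range(190,390)]);X=(P[:,:2]-O)@R
for n,x,y,r in [('bolt',.02,.023,.009),('knob',.02,.083,.006)]:
    m=np.hypot(X[:,0]-x,X[:,1]-y)<r;print(n,m.sum(),np.sort(P[m,2])[-12:].round(4))
m=(P[:,2]>.033)&(P[:,2]<.041)&(abs(X[:,1]-.095)<.03)&(X[:,0]>.028)&(X[:,0]<.14)
print('carrier x',X[m,0].min(),X[m,0].max())
E
```

```text
[ 0.46127448 -0.16898579  0.18156728] [0.30547475 0.07349499 0.63019901]
bolt 72 [0.0581 0.0583 0.0583 0.0583 0.0583 0.0585 0.0586 0.0588 0.0588 0.059
 0.059  0.0591]
knob 36 [0.0553 0.0554 0.0558 0.0559 0.056  0.0562 0.0564 0.0565 0.0572 0.0572
 0.0576 0.0579]
carrier x 0.031779365295465434 0.13982007478547576
```

The bolt top is at about 58 mm (fully down), the knob is at its shut position, and the carrier spans x = 32 to 140 mm, so it is home. I'll hand in the job.

```bash
python3 -c "
from h import *
print(job.job_done())"
```

```text
the job is handed in; nothing more can be done
None
```

I handed the job in at about 16 s: the carrier is home against the end pad, the gate is shut in its keeper, the bolt is fully down and the arm is clear; the hand-in returned no verdict.

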